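Find the file with the loose handle

ROBOT

A 6-joint arm with a two-finger parallel gripper is mounted at the origin on the work surface. World frame = base frame: x ahead of the robot, y to its left, z up, the work surface at z = 0. Lengths are in m, angles in rad, forces in N, time in s.
With the tool pointing down it reaches from about 0.325 to 0.85 m from the base axis. Payload 4.4 kg.
Tool frame: the origin (TCP) lies midway between the tips of the shut fingers; the grasp point (between the pads) lies 19 mm behind it; y points along the fingers, x is the direction in which the jaws open and shut, and the axes are right-handed (so a half turn about y gives the same grasp; the last joint's range is limited). The gripper opens to 94 mm and grips with 3 to 60 N. Pads are 16 mm wide; open, the fingers measure 119 mm over their backs; the gripper's body (75 mm by 177 mm) begins 78 mm behind the grasp point.
Start: joints at [-1.337, 0.207, 1.542, -0, 1.393, -0.15], TCP at [0.216, -0.533, 0.205] pointing down, gripper open.
Joint ranges: [-2.73, 2.73], [-0.86, 2.22], [0.23, 2.46], [-1.11, 4.25], [0.08, 2.63], [-2.82, 2.82]. Speed limits (rad/s): [2.79, 2.79, 3.14, 3.14, 3.14, 3.14].

INTERFACE

Orientations are given as [roll, pitch, yaw] about the fixed x, y, z axes, in that order (R = Rz(yaw) Ry(pitch) Rx(roll)).
In Python, from station import observe, get_image, hand_in, regions_of, tip_of gives the robot as it stands. The module is installed in compiled form; this text tells all that it offers.
- The arm moves only by the tool carry_out, never from a script. Its argument "rows" is a list of rows, each a list of 3 entries, a list of its own where there are three numbers: the shift along the tool's x, y, z in mm, then the turn, a rotation vector about the tool's x, y, z in degrees, then the closure, from 0 (fully open) to 1 (shut). In form: [[[x, y, z], [ax, ay, az], grip], ...]. A call has 1 to 8 rows; each row is the pose to reach, as a shift and turn from the pose measured when the call began, along the tool's axes at that moment; what a row does not reach only later rows make up. A row lasts 1/12 s, in which the tool goes at most 41.7 mm and 7.16 degrees, less where a joint would pass 70% of its speed; a pose out of reach is approached as far as the arm can. A call with a gripper value outside its range is refused whole. The fingers move at their own pace and stop on an object; "newtons" is the grip in N (left out, the last holds). Time passes only in rows, so rows that repeat a pose let the fingers close. It gives the time, the measured TCP pose, the force and the opening at its end, in the units of the state.
- observe(): the state, without advancing time (a new reading comes with each control period).
- get_image(name): name is "scene" or "top" or "wrist"; returns a dict with "img" (420x560x3 uint8, blue, green, red), "vertical_fov" (degrees; the focal length in pixels is half the picture's height over the tangent of half this angle, whatever the lens; pixels are square), "cx", "cy" (the principal point, pixels), "rvec" (rotation vector, rad) and "tvec" (3), from world to camera coordinates, as OpenCV has them; the wrist camera has in their place "T_tool_cam" (4x4, takes a point from camera to tool coordinates, whose origin is the TCP and whose axes are the tool frame's). Camera axes: x right, y down, z forward; pixel columns grow to the right and rows downward; lengths in m; the calibration is good to about 2 mm. A picture is of the moment at which its call begins: read the wrist's pose just before it. There is no depth.
- hand_in(): hands the job in, once; it reports no verdict.
Trained networks look in the newest picture that a camera, given by its name, has taken for a name from the list of things; names that differ only in an ending like _2 or _b are one class to them, and where a whole thing is asked for, a point or a joint stands for the part that bears it (a point fixed in the world has none). Each returns a list of dicts, best first, with "p" (0 to 1); they miss things now and then, are a little off and sometimes report something else, mostly with a low value. They report only what shows in the picture. A call takes as long as a camera call. They do not tell look-alikes from the thing itself.
- regions_of(camera, name): "pixels" (420x560 bool, what is visible of it) and "uv" ([column, row] in pixels, amid what is visible of it).
- tip_of(camera, name): "uv" ([column, row] in pixels: a listed point, or the origin of a listed thing).
The state is a dict: "time": time; "joint_pos": joint angles; "qvel": joint speeds; "joint_torque": joint torques, N m; "tcp_pos": TCP position; "eef_rot": TCP orientation; "wrist_force": force on the tool from outside, world axes, zero at the start; "moment": the same for the moment, N m; "gripper_width": finger opening in m.
Only numpy, scipy, OpenCV 4.12 (cv2) and the standard library are available. Lean on these libraries where they do the work, as an engineer would, in place of code of your own. Each camera call takes 0.05 s, during which the arm holds its last target.

TASK

One of the three files in the block has come loose in its handle: find it by wiggling the handles gently side to side along the block, to and fro a couple of times, while the files stand in the block. Then draw that file out, stand it handle up in the red repair tin, lowering it to the bottom before letting go, and leave the sound files fully home in the block and the blue brush tin and the pin spanner where they are.

Things in the scene. Friction and masses are not known exactly. Their poses are not given: they have to be found in the camera images.
- block: dark wooden file block screwed to the bench, 70 x 240 x 75 mm (x, y, z); origin at the centre of its underside, y along its length. Three vertical slots in its top at y = -90, 0 and +90 mm, 17 mm (y) x 6 mm (x), 65 mm deep, a flat file in each, handle up. Any file tips 2.5 mm either way at its handle in its slot. A handle gripped from both y sides is held upright and shows no play: push it with one finger or grip it across x.
- handle_a (a point): centre of the wooden handle of file a (the three look alike and stand in any slot): round, 28 mm thick from 21 mm below to 39 mm above this point, top end 51 mm above it, joint with the blade 55 mm below it. About 177 mm above the bench when home. z up, y along the block. Play is along y only: a loose one tips freely about the joint, 4 mm either way here, to a stop.
- file_a: file a, origin at the lower end of its blade: steel, 16 (y) x 5 (x) mm, 108 mm long; 218 mm long in all, 0.15 kg. A sound handle flexes like a stiff spring, 0.8 mm at its centre for 10 N; keep sideways pushes under 15 N. Drawn up, a loose handle rides up 5 mm before the blade follows.
- handle_b (a point): centre of the wooden handle of file b (the three look alike and stand in any slot): round, 28 mm thick from 21 mm below to 39 mm above this point, top end 51 mm above it, joint with the blade 55 mm below it. About 177 mm above the bench when home. z up, y along the block. Play is along y only: a loose one tips freely about the joint, 4 mm either way here, to a stop.
- file_b: file b, origin at the lower end of its blade: steel, 16 (y) x 5 (x) mm, 108 mm long; 218 mm long in all, 0.15 kg. A sound handle flexes like a stiff spring, 0.8 mm at its centre for 10 N; keep sideways pushes under 15 N. Drawn up, a loose handle rides up 5 mm before the blade follows.
- handle_c (a point): centre of the wooden handle of file c (the three look alike and stand in any slot): round, 28 mm thick from 21 mm below to 39 mm above this point, top end 51 mm above it, joint with the blade 55 mm below it. About 177 mm above the bench when home. z up, y along the block. Play is along y only: a loose one tips freely about the joint, 4 mm either way here, to a stop.
- file_c: file c, origin at the lower end of its blade: steel, 16 (y) x 5 (x) mm, 108 mm long; 218 mm long in all, 0.15 kg. A sound handle flexes like a stiff spring, 0.8 mm at its centre for 10 N; keep sideways pushes under 15 N. Drawn up, a loose handle rides up 5 mm before the blade follows.
- repair_tin: open red tin for tools that want repair, loose, 0.5 kg, 72 mm across outside, 66 mm inside, 95 mm high, floor 4 mm thick; origin at the centre of its underside.
- tin_floor (a point): centre of the inner floor of the red repair tin, 4 mm above its underside.
- brush_tin: blue tin with three brushes, 72 mm across, about 180 mm high; bystander; origin on its underside.
- spanner: dark pin spanner lying flat, 165 mm long, 6 mm thick; bystander; origin on its underside.
Mind the look-alikes: they are no part of the job. Of the things shaped like the repair_tin, the red one is meant.

How it is judged:
On the way, in this order (a step that is already met when the one before it is completed fails the run):
1. a loose handle is rocked to its left stop (block's +y) while its file stands home in the block (((z of file_a in the frame of block below 0.018 m and y of handle_a in the frame of file_a above 0.0035 m) or (z of file_b in the frame of block below 0.018 m and y of handle_b in the frame of file_b above 0.0035 m) or (z of file_c in the frame of block below 0.018 m and y of handle_c in the frame of file_c above 0.0035 m))), for 0.02 s.
2. and to its right stop while its file stands home in the block (((z of file_a in the frame of block below 0.018 m and y of handle_a in the frame of file_a below -0.0035 m) or (z of file_b in the frame of block below 0.018 m and y of handle_b in the frame of file_b below -0.0035 m) or (z of file_c in the frame of block below 0.018 m and y of handle_c in the frame of file_c below -0.0035 m))), for 0.02 s.
3. the file with the loose handle is drawn out of the block (its handle has ridden up on the blade), the others still home (((z of file_a in the frame of block above 0.03 m and z of handle_a in the frame of file_a above 0.1695 m and z of each of file_b, file_c in the frame of block below 0.018 m and distance of each of file_b, file_c from where it was at the start of the episode below 0.01 m and distance of each of handle_b, handle_c from where it was at the start of the episode below 0.015 m) or (z of file_b in the frame of block above 0.03 m and z of handle_b in the frame of file_b above 0.1695 m and z of each of file_a, file_c in the frame of block below 0.018 m and distance of each of file_a, file_c from where it was at the start of the episode below 0.01 m and distance of each of handle_a, handle_c from where it was at the start of the episode below 0.015 m) or (z of file_c in the frame of block above 0.03 m and z of handle_c in the frame of file_c above 0.1695 m and z of each of file_a, file_b in the frame of block below 0.018 m and distance of each of file_a, file_b from where it was at the start of the episode below 0.01 m and distance of each of handle_a, handle_b from where it was at the start of the episode below 0.015 m))), for 0.1 s.
4. it is lowered to the bottom of the red tin with the hand still at its handle (((z of file_a in the frame of repair_tin between -0.005 and 0.02 m and horizontal distance between file_a and tin_floor below 0.036 m and distance between the grasp point and handle_a below 0.06 m and z of each of file_b, file_c in the frame of block below 0.018 m and distance of each of file_b, file_c from where it was at the start of the episode below 0.01 m and distance of each of handle_b, handle_c from where it was at the start of the episode below 0.015 m) or (z of file_b in the frame of repair_tin between -0.005 and 0.02 m and horizontal distance between file_b and tin_floor below 0.036 m and distance between the grasp point and handle_b below 0.06 m and z of each of file_a, file_c in the frame of block below 0.018 m and distance of each of file_a, file_c from where it was at the start of the episode below 0.01 m and distance of each of handle_a, handle_c from where it was at the start of the episode below 0.015 m) or (z of file_c in the frame of repair_tin between -0.005 and 0.02 m and horizontal distance between file_c and tin_floor below 0.036 m and distance between the grasp point and handle_c below 0.06 m and z of each of file_a, file_b in the frame of block below 0.018 m and distance of each of file_a, file_b from where it was at the start of the episode below 0.01 m and distance of each of handle_a, handle_b from where it was at the start of the episode below 0.015 m))), for 0.2 s.
At the end, for the whole second after the job is handed in: The loose file stands handle up in the upright red tin, tip within 20 mm of the tin's underside and 36 mm of its axis, handle centre over 100 mm high, hand clear of it; both sound files are home in their slots, tip under 8 mm up, handle within 15 mm of its start (angle between repair_tin's own z axis and vertical below 0.1 rad and ((z of file_a in the frame of repair_tin between -0.005 and 0.02 m and horizontal distance between file_a and tin_floor below 0.036 m and height (world z) of handle_a above 0.1 m and distance between the grasp point and handle_a above 0.05 m and z of each of file_b, file_c in the frame of block below 0.018 m and distance of each of file_b, file_c from where it was at the start of the episode below 0.01 m and distance of each of handle_b, handle_c from where it was at the start of the episode below 0.015 m) or (z of file_b in the frame of repair_tin between -0.005 and 0.02 m and horizontal distance between file_b and tin_floor below 0.036 m and height (world z) of handle_b above 0.1 m and distance between the grasp point and handle_b above 0.05 m and z of each of file_a, file_c in the frame of block below 0.018 m and distance of each of file_a, file_c from where it was at the start of the episode below 0.01 m and distance of each of handle_a, handle_c from where it was at the start of the episode below 0.015 m) or (z of file_c in the frame of repair_tin between -0.005 and 0.02 m and horizontal distance between file_c and tin_floor below 0.036 m and height (world z) of handle_c above 0.1 m and distance between the grasp point and handle_c above 0.05 m and z of each of file_a, file_b in the frame of block below 0.018 m and distance of each of file_a, file_b from where it was at the start of the episode below 0.01 m and distance of each of handle_a, handle_b from where it was at the start of the episode below 0.015 m))); the robot touches nothing.
It fails at once if a file is levered hard sideways in its slot (about 18 N on its handle) (contact force between any of file_a, file_b, file_c and block above 95 N).
It fails at once if the red tin is tipped or pushed more than 40 mm (angle between repair_tin's own z axis and vertical above 0.5 rad or distance of repair_tin from where it was at the start of the episode above 0.04 m).
It fails at once if the brush tin or the pin spanner is moved by more than 30 mm (distance of any of brush_tin, spanner from where it was at the start of the episode above 0.03 m).
It also fails if it takes over 72 s, if anything falls off the work surface, if the arm or the gripper's body presses on something with over 40 N, if the wrist force passes 120 N, or if a joint passes its speed limit or range.

## Working session

There is one attempt and no reset: what is moved stays moved. The work goes in short steps, Python scripts to look and compute and a tool call to move; the robot and the scene stay as the last step left them, time stands still between calls to the robot, and variables do not carry over. Pictures are saved under pics/ and viewed, and the job is handed in when it is done.

Besides the shell and the picture viewer there is one more tool, called after ">>>" as name([rows], argument=value, ...), one row to a line, values as JSON. carry_out: Moves the arm, as the interface text tells. Its arguments: {"type":"object","properties":{"rows":{"type":"array","items":{"type":"array"}},"newtons":{"type":"number"}},"required":["rows"]}

```bash
mkdir -p pics; cat > h.py <<'E'
import numpy as np, cv2
from station import *
def K(d):
    h=d["img"].shape[0]; f=h/2/np.tan(np.radians(d["vertical_fov"])/2)
    return np.array([[f,0,d["cx"]],[0,f,d["cy"]],[0,0,1]])
def campose(d):
    if "rvec" in d and d.get("rvec") is not None:
        R=cv2.Rodrigues(np.array(d["rvec"],float))[0]; t=np.array(d["tvec"],float).ravel()
        return R.T, -R.T@t
    T=toolT()@np.array(d["T_tool_cam"]); return T[:3,:3],T[:3,3]
def toolT():
    from scipy.spatial.transform import Rotation as Ro
    s=observe(); T=np.eye(4); T[:3,:3]=Ro.from_euler('xyz',s["eef_rot"]).as_matrix(); T[:3,3]=s["tcp_pos"]; return T
def ray(d,uv):
    R,c=campose(d); v=R@np.linalg.inv(K(d))@np.array([uv[0],uv[1],1.]); return c,v
def atz(d,uv,z):
    c,v=ray(d,uv); return c+v*(z-c[2])/v[2]
def tri(rs):
    A=np.zeros((3,3));b=np.zeros(3)
    for c,v in rs:
        v=v/np.linalg.norm(v);P=np.eye(3)-np.outer(v,v);A+=P;b+=P@c
    return np.linalg.solve(A,b)
def proj(d,p):
    R,c=campose(d); q=K(d)@(R.T@(np.array(p)-c)); return q[:2]/q[2]
E
python3 - <<'E'
from h import *
s=observe(); print({k:np.round(v,3).tolist() for k,v in s.items()})
for n in("scene","top","wrist"):
    d=get_image(n); cv2.imwrite(f"pics/{n}0.png",d["img"]); print(n,[k for k in d])
    for o in("block","handle_a","file_a","repair_tin","tin_floor","brush_tin","spanner"):
        for r in tip_of(n,o): 
            if r["p"]>.2: print(n,o,round(r["p"],2),np.round(r["uv"],1), np.round(atz(d,r["uv"],.177 if 'handle' in o else 0.004 if 'floor' in o else 0),3))
E
```

```text
{'time': 0.0, 'joint_pos': [-1.336, 0.207, 1.543, 0.0, 1.393, -0.151], 'qvel': [-0.001, 0.001, -0.001, -0.001, -0.0, 0.001], 'joint_torque': [0.001, -37.088, -28.141, 0.07, 0.036, -0.0], 'tcp_pos': [0.216, -0.532, 0.204], 'eef_rot': [-1.57, 0.002, -1.186], 'wrist_force': [0.504, 0.083, -0.142], 'moment': [0.002, 0.001, 0.012], 'gripper_width': 0.094}
scene ['img', 'vertical_fov', 'cx', 'cy', 'rvec', 'tvec']
scene block 0.6 [315.8 249.4] [0.579 0.018 0.   ]
scene handle_a 0.77 [369.2 209. ] [0.581 0.11  0.177]
scene handle_a 0.72 [279.7 202.9] [ 0.565 -0.065  0.177]
scene handle_a 0.7 [325.9 205.4] [0.572 0.026 0.177]
scene repair_tin 0.95 [221.1 270.1] [ 0.63  -0.198  0.   ]
scene repair_tin 0.78 [126.  250.3] [ 0.579 -0.424  0.   ]
scene repair_tin 0.7 [143.8 205.7] [ 0.455 -0.404  0.   ]
scene repair_tin 0.66 [181.9 236.1] [ 0.542 -0.298  0.   ]
scene tin_floor 0.96 [124.7 246. ] [ 0.569 -0.428  0.004]
scene tin_floor 0.72 [183.3 236.6] [ 0.545 -0.294  0.004]
scene tin_floor 0.62 [225.5 268.4] [ 0.627 -0.188  0.004]
scene tin_floor 0.55 [144.1 199.6] [ 0.439 -0.405  0.004]
scene br
[... 539 characters left out ...]
[191.6 187. ] [0.59  0.116 0.   ]
top file_a 0.4 [263.1 186.9] [ 0.588 -0.059  0.   ]
top repair_tin 0.96 [316.8 168.8] [ 0.632 -0.191  0.   ]
top repair_tin 0.78 [360.2 202.7] [ 0.547 -0.295  0.   ]
top repair_tin 0.78 [413.  193.3] [ 0.569 -0.423  0.   ]
top repair_tin 0.71 [400.7 248.7] [ 0.436 -0.388  0.   ]
top tin_floor 0.83 [364.2 204.5] [ 0.543 -0.303  0.004]
top tin_floor 0.71 [408.1 243.7] [ 0.447 -0.405  0.004]
top tin_floor 0.69 [413. 191.] [ 0.574 -0.422  0.004]
top tin_floor 0.56 [314.4 167.3] [ 0.635 -0.185  0.004]
top brush_tin 0.9 [357.2 129.3] [ 0.729 -0.292  0.   ]
top spanner 0.74 [273.5 271.4] [ 0.384 -0.083  0.   ]
wrist ['img', 'vertical_fov', 'cx', 'cy', 'T_tool_cam']
```

View pics/scene0.png

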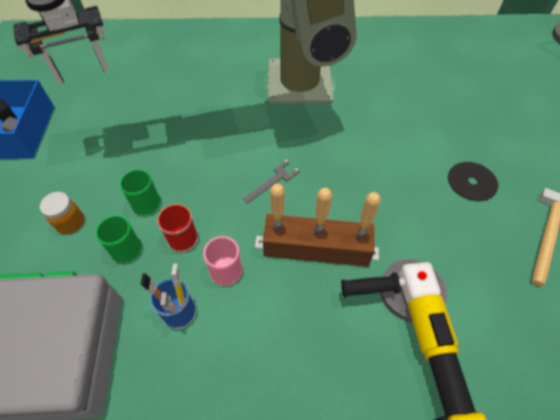

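View pics/top0.png

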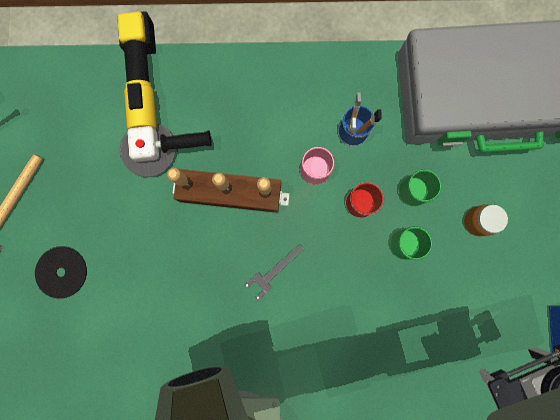

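View pics/wrist0.png

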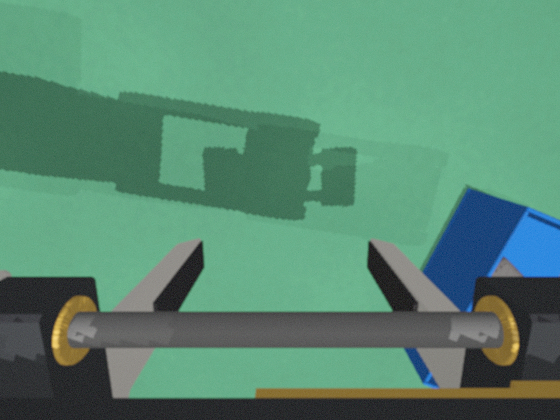

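The red tin is at top (366,199) and scene (178,228), at about (0.545, -0.297). The three files stand at about (0.57, -0.07/0.03/0.11). Next I'll refine the block's yaw and the handle positions.

```bash
python3 - <<'E'
from h import *
ds={n:get_image(n) for n in("scene","top")}
H={n:sorted([r for r in tip_of(n,"handle_a") if r["p"]>.4],key=lambda r:r["uv"][0]*(1 if n=="scene" else -1)) for n in ds}
P=[]
for a,b in zip(H["scene"],H["top"]):
    p=tri([ray(ds["scene"],a["uv"]),ray(ds["top"],b["uv"])]); P.append(p); print(np.round(p,4))
    for n,o in(("scene",a),("top",b)): print(n,np.round(np.subtract(proj(ds[n],p),o["uv"]),1))
for n in ds:
    r=regions_of(n,"block"); 
    m=r[0]["pixels"].astype(np.uint8); c=max(cv2.findContours(m,0,2)[0],key=cv2.contourArea); print(n,r[0]["p"],cv2.minAreaRect(c))
    for k in r[:1]: print(np.round(atz(ds[n],k["uv"],.06),3))
# zoomed crop of handles
t=ds["top"]["img"][150:230,150:310]; cv2.imwrite("pics/zt.png",cv2.resize(t,None,fx=4.8,fy=4.8,interpolation=2))
t=ds["scene"]["img"][170:280,240:400]; cv2.imwrite("pics/zs.png",cv2.resize(t,None,fx=4.8,fy=4.8,interpolation=2))
print(np.round(toolT(),3)); print(observe()["time"])
E
```

```text
[ 0.5448 -0.1691  0.1948]
scene [-48.8 -12. ]
top [-49.3  -8.7]
[0.5852 0.0142 0.2223]
scene [-49.   -8.9]
top [-43.9 -12.6]
scene 0.67 ((317.3898010253906, 239.37945556640625), (123.29269409179688, 43.403682708740234), 5.572197437286377)
[0.589 0.018 0.06 ]
top 0.67 ((230.91624450683594, 190.0977325439453), (116.04833984375, 34.04685974121094), 6.088528156280518)
[0.563 0.008 0.06 ]
[[ 0.375  0.     0.927  0.216]
 [-0.927 -0.     0.375 -0.533]
 [ 0.    -1.     0.     0.205]
 [ 0.     0.     0.     1.   ]]
1.5
```

View pics/zt.png

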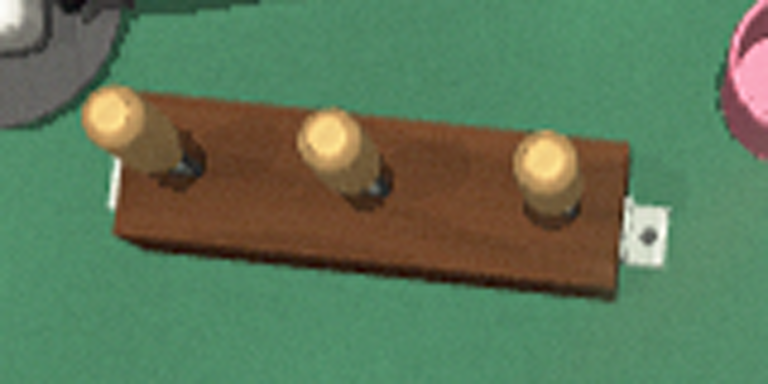

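View pics/zs.png

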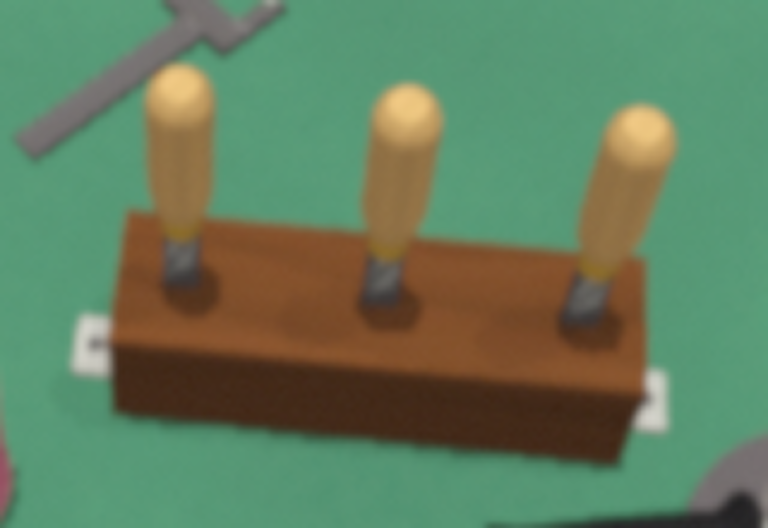

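```bash
python3 - <<'E'
from h import *
from scipy.optimize import least_squares
ds={n:get_image(n) for n in("scene","top")}
T=np.array([(137,92),(628,143),(613,288),(117,236)])/4.8+150-0.4
S=np.array([(130,212),(646,260),(643,388),(114,342)])/4.8+[240,170]-0.4
# local corners: far(+x)/near ; top: left=+y ; top img: back row = +x
LT=[(35,120),(35,-120),(-35,-120),(-35,120)]
LS=[(-35,-120),(-35,120),(35,120),(35,-120)]
def W(q,l,z): 
    c,s=np.cos(q[2]),np.sin(q[2]); x,y=np.array(l)/1000; return [q[0]+c*x-s*y,q[1]+s*x+c*y,z]
def res(q,both=True,w=("top","scene")):
    r=[]
    if "top" in w: r+=[proj(ds["top"],W(q,l,.075))-u for l,u in zip(LT,T)]
    if "scene" in w: r+=[proj(ds["scene"],W(q,l,.075))-u for l,u in zip(LS,S)]
    return np.concatenate(r)
for w in(("top",),("scene",),("top","scene")):
    s=least_squares(lambda q:res(q,w=w),[.57,.02,-.09]); print(w,np.round(s.x,4),np.round(s.fun,1))
q=s.x
for y in(-90,0,90): print(y,np.round(W(q,(0,y),.177),4),[np.round(proj(ds[n],W(q,(0,y),.228)),1) for n in ds])
# handle top ends observed (knob centre ~ z .214)
for n,off,pp in(("top",(150,150),[(547,162),(332,140),(114,118)]),("scene",(240,170),[(180,98),(407,118),(641,139)])):
    for p in pp: print(n,np.round(atz(ds[n],np.array(p)/4.8+off-0.4,.216),4))
for n in ds:
  r=regions_of(n,"repair_tin")
  for k in r: 
    if k["p"]>.4: print(n,round(k["p"],2),np.round(k["uv"],1),ds[n]["img"][int(k["uv"][1]),int(k["uv"][0])])
E
```

```text
('top',) [ 0.5733  0.0193 -0.1145] [-0.8 -0.1  0.8  0.   0.6  0.2 -0.6 -0.1]
('scene',) [ 0.5741  0.0198 -0.1108] [-0.6 -0.4  0.2 -0.9  1.5  0.9 -1.2  0. ]
('top', 'scene') [ 0.5737  0.0195 -0.1129] [-1.  -0.2  0.6 -0.2  0.5 -0.1 -0.7 -0.1 -0.6 -0.7  0.1 -0.9  1.3  0.9
 -1.3 -0.3]
-90 [ 0.5636 -0.0699  0.177 ] [array([277.2, 187.3]), array([263.4, 182.7])]
0 [0.5737 0.0195 0.177 ] [array([325.2, 191.4]), array([217.8, 178.1])]
90 [0.5838 0.109  0.177 ] [array([374. , 195.5]), array([172.5, 173.4])]
top [ 0.5642 -0.0696  0.216 ]
top [0.5742 0.0194 0.216 ]
top [0.5844 0.1101 0.216 ]
scene [ 0.5614 -0.0702  0.216 ]
scene [0.5718 0.0193 0.216 ]
scene [0.5825 0.1099 0.216 ]
scene 0.83 [218.9 259.7] [128 107 187]
scene 0.81 [176.3 229. ] [ 15  26 173]
scene 0.81 [139.  196.1] [39 97 16]
scene 0.62 [118.5 237.9] [38 95 19]
top 0.85 [407.2 243.9] [ 99 192  79]
top 0.67 [366.5 203.1] [ 48  56 217]
top 0.66 [317.2 162.9] [205 179 249]
top 0.59 [421.2 188.2] [ 99 191  79]
```

```bash
cat >> h.py <<'E'
def go(p,yaw):
    from scipy.spatial.transform import Rotation as Ro
    T=toolT(); d=T[:3,:3].T@(np.array(p)-T[:3,3])*1000
    R=Ro.from_euler('xyz',[-np.pi/2,0,yaw]).as_matrix()
    rv=np.degrees(Ro.from_matrix(T[:3,:3].T@R).as_rotvec()); s=observe()
    print("shift",np.round(d,1),"turn",np.round(rv,1),"t",round(s["time"],2),"F",np.round(s["wrist_force"],2))
E
python3 -c "
from h import *
go([.5636,-.0699,.27],-1.6837)"
```

```text
shift [-298.7  -64.6  496.1] turn [-0.  28.5 -0. ] t 1.7 F [0.18 0.08 0.57]
```

>>> carry_out([
  [[0,-40,10],[0,7,0],0],
  [[-20,-64.6,40],[0,14,0],0.2],
  [[-40,-64.6,80],[0,21,0],0.53],
  [[-65,-64.6,115],[0,28.5,0],0.53],
  [[-90,-64.6,150],[0,28.5,0],0.53],
  [[-112,-64.6,186],[0,28.5,0],0.53],
  [[-134,-64.6,222],[0,28.5,0],0.53],
  [[-156,-64.6,258],[0,28.5,0],0.53],
], newtons=20)

```text
time: 2.37
tcp_pos: [0.3902, -0.2991, 0.2704]
eef_rot: [-1.57, -0.0, -1.684]
wrist_force: [1.4, -0.4, -0.5]
gripper_width: 0.051
```

```bash
python3 -c "
from h import *
go([.5636,-.0699,.27],-1.6837)"
```

```text
shift [-247.4    0.3  146.4] turn [-0. -0.  0.] t 2.37 F [ 1.44 -0.39 -0.46]
```

>>> carry_out([
  [[-35,0,21],[0,0,0],0.53],
  [[-70,0,42],[0,0,0],0.53],
  [[-105,0,63],[0,0,0],0.53],
  [[-140,0,84],[0,0,0],0.53],
  [[-175,0,105],[0,0,0],0.53],
  [[-210,0,126],[0,0,0],0.53],
  [[-247.4,0,146.4],[0,0,0],0.53],
  [[-247.4,0,146.4],[0,0,0],0.53],
])

```text
time: 3.03
tcp_pos: [0.5665, -0.0638, 0.2701]
eef_rot: [-1.569, 0.003, -1.677]
wrist_force: [-0.2, -0.8, -0.8]
gripper_width: 0.0441
```

```bash
python3 -c "
from h import *
go([.5636,-.0699,.16],-1.6837)
d=get_image('wrist'); cv2.imwrite('pics/w1.png',d['img'])
for y in (-.0699,):
  print(proj(d,[.5636,-.0699,.216]),proj(d,[.5636,-.0699,.228]))
print(np.round(tip_of('wrist','handle_a')[0]['uv'],1), np.round(proj(d,[.5636,-.0699,.177]),1), observe()['gripper_width'])"
```

```text
shift [  6.7 110.1  -2.4] turn [-0.1  0.4 -0.2] t 3.03 F [-0.24 -0.83 -0.77]
[289.97631033 228.94914199] [290.20984803 233.87917999]
[ 79.1 212.6] [286.9 214.8] 0.04380811660189024
```

View pics/w1.png

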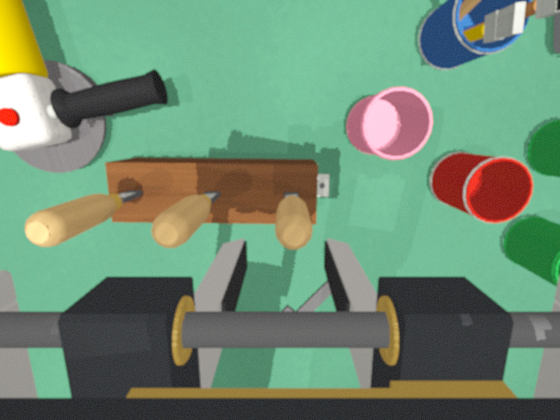

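The wrist view shows the first handle's knob at (293,233), where it was predicted, and the block is parallel to the jaw axis. I'll lower the fingers to straddle it.

>>> carry_out([
  [[6.7,10,-2.4],[0,0,0],0.53],
  [[6.7,30,-2.4],[0,0.4,0],0.53],
  [[6.7,60,-2.4],[0,0.4,0],0.53],
  [[6.7,90,-2.4],[0,0.4,0],0.53],
  [[6.7,110,-2.4],[0,0.4,0],0.53],
  [[6.7,110,-2.4],[0,0.4,0],0.53],
  [[6.7,110,-2.4],[0,0.4,0],0.53],
])

```text
time: 3.72
tcp_pos: [0.5588, -0.0763, 0.1585]
eef_rot: [-1.575, -0.001, -1.69]
wrist_force: [1.4, 0.1, -0.3]
gripper_width: 0.0442
```

```bash
python3 -c "
from h import *
go([.5636,-.0699,.16],-1.6837)
go([.5636,-.0699,.16],-1.6837)
for i in range(3): get_image('wrist'); print(np.round(observe()['wrist_force'],2))
go([.5636,-.0699,.16],-1.6837)
d=get_image('wrist'); cv2.imwrite('pics/w2.png',d['img'])"
```

```text
shift [-6.9 -1.5  4. ] turn [ 0.2 -0.4  0. ] t 3.72 F [ 1.39  0.15 -0.34]
shift [-6.9 -1.5  4. ] turn [ 0.2 -0.4  0. ] t 3.72 F [ 1.39  0.15 -0.34]
[-1.73  0.26  1.18]
[1.25 0.37 0.17]
[-0.66 -0.32  0.3 ]
shift [-6.4  2.2  0.7] turn [-0.2 -0.3  0.1] t 3.87 F [-0.66 -0.32  0.3 ]
```

View pics/w2.png

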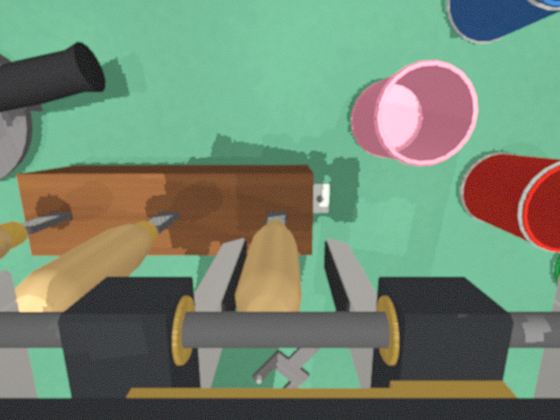

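>>> carry_out([
  [[-5,2,0.7],[0,-0.3,0],0.53],
  [[-10,2,0.7],[0,-0.3,0],0.53],
  [[-13,2,0.7],[0,-0.3,0],0.53],
  [[-15,2,0.7],[0,-0.3,0],0.53],
  [[-15,2,0.7],[0,-0.3,0],0.53],
])

```text
time: 4.33
tcp_pos: [0.5649, -0.0604, 0.1605]
eef_rot: [-1.566, -0.002, -1.682]
wrist_force: [-0.5, -0.4, 0.1]
gripper_width: 0.0442
```

```bash
cat > st.py <<'E'
from h import *
import sys
c={1:[.5636,-.0699],2:[.5737,.0195],3:[.5838,.109]}[int(sys.argv[1])]
a=[]
for i in range(int(sys.argv[2]) if len(sys.argv)>2 else 3):
    get_image('wrist'); s=observe(); T=toolT(); a.append(np.r_[-(T[:3,:3].T@(np.array(c+[.16])-T[:3,3])*1000),T[:3,:3].T@s['wrist_force']])
print("offset tool mm / F tool (x+ = pushed to block -y)"); print(np.round(a,2)); print("mean",np.round(np.mean(a,0),2),s['time'],s['gripper_width'])
E
python3 st.py 1
```

```text
offset tool mm / F tool (x+ = pushed to block -y)
[[-9.34 -0.42  0.15  0.62  0.19 -0.24]
 [-9.14 -0.31  0.09 -0.74  0.34  1.69]
 [-9.   -0.26  0.09 -0.83 -0.19  0.09]]
mean [-9.16 -0.33  0.11 -0.32  0.11  0.51] 4.4833 0.044283225755122016
```

>>> carry_out([
  [[-1,0,0],[0,0,0],0.53],
  [[-2,0,0],[0,0,0],0.53],
  [[-2,0,0],[0,0,0],0.53],
])

```text
time: 4.73
tcp_pos: [0.565, -0.0592, 0.1604]
eef_rot: [-1.567, -0.002, -1.683]
wrist_force: [-0.3, -0.8, 0.7]
gripper_width: 0.0444
```

```bash
python3 st.py 1
```

```text
offset tool mm / F tool (x+ = pushed to block -y)
[[-10.8   -0.33   0.14   0.56  -0.22   0.2 ]
 [-10.79  -0.33   0.16  -0.06  -1.09  -0.4 ]
 [-10.8   -0.36   0.17   1.32  -0.29  -0.79]]
mean [-10.8   -0.34   0.15   0.61  -0.53  -0.33] 4.8833 0.04467641922646857
```

>>> carry_out([
  [[-1.3,0,0],[0,0,0],0.53],
  [[-1.3,0,0],[0,0,0],0.53],
  [[-1.3,0,0],[0,0,0],0.53],
])

```text
time: 5.13
tcp_pos: [0.5651, -0.0586, 0.1604]
eef_rot: [-1.566, -0.003, -1.683]
wrist_force: [-0.4, -3.8, 0.3]
gripper_width: 0.0441
```

```bash
python3 st.py 1
```

```text
offset tool mm / F tool (x+ = pushed to block -y)
[[-11.45  -0.43   0.23   3.38  -0.48   0.24]
 [-11.5   -0.45   0.24   3.02  -0.73  -0.4 ]
 [-11.53  -0.44   0.24   3.64  -1.04  -0.75]]
mean [-11.5   -0.44   0.24   3.35  -0.75  -0.3 ] 5.2833 0.0439291994541813
```

>>> carry_out([
  [[8,0,0],[0,0,0],0.53],
  [[14,0,0],[0,0,0],0.53],
  [[18,0,0],[0,0,0],0.53],
  [[20,0,0],[0,0,0],0.53],
  [[20,0,0],[0,0,0],0.53],
  [[20,0,0],[0,0,0],0.53],
])

```text
time: 5.78
tcp_pos: [0.5628, -0.0783, 0.1604]
eef_rot: [-1.567, -0.002, -1.683]
wrist_force: [-0.5, 0.1, -0.3]
gripper_width: 0.0444
```

```bash
python3 st.py 1
```

```text
offset tool mm / F tool (x+ = pushed to block -y)
[[ 8.34 -0.37  0.17 -0.18  0.53 -0.47]
 [ 8.31 -0.38  0.18  0.41  0.12  0.39]
 [ 8.26 -0.39  0.19  1.5  -0.63 -0.51]]
mean [ 8.3  -0.38  0.18  0.58  0.01 -0.19] 5.9333 0.04410263276608482
```

>>> carry_out([
  [[1.5,0,0],[0,0,0],0.53],
  [[2.2,0,0],[0,0,0],0.53],
  [[2.2,0,0],[0,0,0],0.53],
])

```text
time: 6.18
tcp_pos: [0.5627, -0.0799, 0.1605]
eef_rot: [-1.566, -0.002, -1.683]
wrist_force: [0.9, 2.1, 0.0]
gripper_width: 0.0443
```

```bash
python3 st.py 1
```

```text
offset tool mm / F tool (x+ = pushed to block -y)
[[10.   -0.5   0.24 -2.51 -1.67  1.12]
 [10.04 -0.5   0.23 -1.46 -1.83 -0.17]
 [10.04 -0.52  0.26 -1.41 -0.44 -0.15]]
mean [10.02 -0.51  0.24 -1.79 -1.31  0.27] 6.3333 0.04415944234710604
```

>>> carry_out([
  [[1,0,0],[0,0,0],0.53],
  [[1.2,0,0],[0,0,0],0.53],
  [[1.2,0,0],[0,0,0],0.53],
])

```text
time: 6.58
tcp_pos: [0.5627, -0.0804, 0.1606]
eef_rot: [-1.566, -0.001, -1.682]
wrist_force: [0.8, 3.9, 1.6]
gripper_width: 0.0441
```

```bash
python3 st.py 1
```

```text
offset tool mm / F tool (x+ = pushed to block -y)
[[10.6  -0.55  0.24 -4.15 -1.77 -0.94]
 [10.59 -0.55  0.26 -4.1  -1.92 -0.66]
 [10.64 -0.54  0.26 -4.91 -1.73 -0.95]]
mean [10.61 -0.55  0.25 -4.38 -1.81 -0.85] 6.7333 0.04406761148214991
```

The first file is sound: stops at -11.2 and +10.2 mm leave about 5 mm of play. On to the middle one.

>>> carry_out([
  [[-6,0,0],[0,0,0],0.53],
  [[-11,-10,0],[0,0,0],0.53],
  [[-11,-45,0],[0,0,0],0.53],
  [[-11,-85,0],[0,0,0],0.53],
  [[-30,-88,0],[0,0,0],0.53],
  [[-65,-88,0],[0,0,0],0.53],
  [[-101,-88,0],[0,0,0],0.53],
  [[-101,-88,0],[0,0,0],0.53],
])

```text
time: 7.4
tcp_pos: [0.574, 0.0248, 0.2498]
eef_rot: [-1.564, 0.001, -1.677]
wrist_force: [0.2, -0.1, -1.1]
gripper_width: 0.0436
```

```bash
python3 st.py 2
```

```text
offset tool mm / F tool (x+ = pushed to block -y)
[[-2.510e+00 -8.943e+01  3.100e-01  9.000e-01  2.100e-01 -2.500e-01]
 [-9.100e-01 -8.909e+01  2.700e-01  3.400e-01  2.000e-01 -2.700e-01]
 [ 8.000e-02 -8.886e+01  2.900e-01 -8.400e-01  4.900e-01  3.000e-01]]
mean [-1.110e+00 -8.913e+01  2.900e-01  1.300e-01  3.000e-01 -7.000e-02] 7.55 0.04416543466491184
```

Now lower, and shift toward +y (tool -x) to just short of the sound stop.

>>> carry_out([
  [[0,30,-0.3],[0,0,0],0.53],
  [[0,65,-0.3],[0,0,0],0.53],
  [[0,89,-0.3],[0,0,0],0.53],
  [[0,89,-0.3],[0,0,0],0.53],
  [[-6,89,-0.3],[0,0,0],0.53],
  [[-9,89,-0.3],[0,0,0],0.53],
  [[-10,89,-0.3],[0,0,0],0.53],
  [[-10,89,-0.3],[0,0,0],0.53],
])

```text
time: 8.22
tcp_pos: [0.5765, 0.0293, 0.1623]
eef_rot: [-1.561, -0.003, -1.681]
wrist_force: [0.3, 0.1, -0.3]
gripper_width: 0.0439
```

```bash
python3 st.py 2
```

```text
offset tool mm / F tool (x+ = pushed to block -y)
[[-10.05  -2.04   1.47   0.46  -0.44  -0.49]
 [ -9.97  -1.63   1.15  -0.24  -0.51  -0.29]
 [ -9.95  -1.27   0.88   0.05  -0.3    0.06]]
mean [-9.99 -1.65  1.16  0.09 -0.42 -0.24] 8.3667 0.04429497463922142
```

>>> carry_out([
  [[-1,0,0],[0,0,0],0.53],
  [[-1.8,0,0],[0,0,0],0.53],
  [[-1.8,0,0],[0,0,0],0.53],
])

```text
time: 8.62
tcp_pos: [0.576, 0.0312, 0.1615]
eef_rot: [-1.563, -0.003, -1.681]
wrist_force: [0.5, -0.1, -0.6]
gripper_width: 0.044
```

```bash
python3 st.py 2
```

```text
offset tool mm / F tool (x+ = pushed to block -y)
[[-11.8   -1.39   0.94  -0.08   0.59   0.19]
 [-11.78  -1.27   0.84   0.6   -0.92  -0.36]
 [-11.77  -1.23   0.84  -0.84  -0.09   0.34]]
mean [-11.79  -1.3    0.87  -0.11  -0.14   0.06] 8.7667 0.044480604841408034
```

>>> carry_out([
  [[-1.2,0,0],[0,0,0],0.53],
  [[-1.2,0,0],[0,0,0],0.53],
  [[-1.2,0,0],[0,0,0],0.53],
])

```text
time: 9.02
tcp_pos: [0.5759, 0.0323, 0.1611]
eef_rot: [-1.564, -0.003, -1.681]
wrist_force: [0.8, -0.2, 0.9]
gripper_width: 0.0439
```

```bash
python3 st.py 2
```

```text
offset tool mm / F tool (x+ = pushed to block -y)
[[-13.03  -1.12   0.75   0.04   0.26   0.67]
 [-12.99  -1.17   0.78  -0.67  -0.46  -0.26]
 [-13.    -1.13   0.77   0.14  -0.21   0.17]]
mean [-13.01  -1.14   0.77  -0.16  -0.14   0.2 ] 9.1667 0.04426104246397885
```

>>> carry_out([
  [[-1.2,0,0],[0,0,0],0.53],
  [[-1.2,0,0],[0,0,0],0.53],
  [[-1.2,0,0],[0,0,0],0.53],
])

```text
time: 9.42
tcp_pos: [0.5761, 0.0334, 0.1612]
eef_rot: [-1.563, -0.003, -1.681]
wrist_force: [-0.3, -0.5, 0.2]
gripper_width: 0.0443
```

```bash
python3 st.py 2
```

```text
offset tool mm / F tool (x+ = pushed to block -y)
[[-14.07  -1.26   0.84   0.47  -0.79  -0.65]
 [-14.07  -1.23   0.84   0.58  -0.87   0.2 ]
 [-14.08  -1.22   0.83   0.33  -0.66   0.53]]
mean [-14.07  -1.24   0.84   0.46  -0.78   0.03] 9.5667 0.04427879129533657
```

>>> carry_out([
  [[-1.2,0,0],[0,0,0],0.53],
  [[-1.2,0,0],[0,0,0],0.53],
  [[-1.2,0,0],[0,0,0],0.53],
])

```text
time: 9.82
tcp_pos: [0.5762, 0.034, 0.1612]
eef_rot: [-1.563, -0.004, -1.681]
wrist_force: [-0.6, -4.0, 0.8]
gripper_width: 0.0442
```

```bash
python3 st.py 2; python3 -c "
from h import *
d=get_image('wrist'); cv2.imwrite('pics/w3.png',d['img'])"
```

```text
offset tool mm / F tool (x+ = pushed to block -y)
[[-14.71  -1.27   0.9    3.15  -0.21  -0.16]
 [-14.71  -1.29   0.9    3.6   -1.32   0.07]
 [-14.78  -1.28   0.87   2.99  -0.89  -0.26]]
mean [-14.73  -1.28   0.89   3.25  -0.81  -0.12] 9.9667 0.04419802395133608
```

View pics/w3.png

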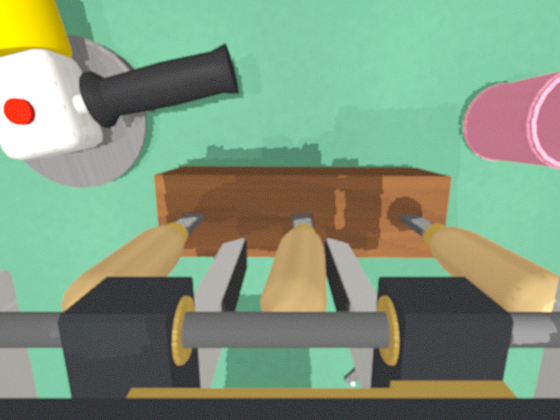

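The stop at -14.6 mm matches a loose handle. I'll push a little more firmly, then test the other side.

>>> carry_out([
  [[-1,0,0],[0,0,0],0.53],
  [[-1,0,0],[0,0,0],0.53],
  [[-1,0,0],[0,0,0],0.53],
])

```text
time: 10.27
tcp_pos: [0.5762, 0.0344, 0.1612]
eef_rot: [-1.563, -0.005, -1.681]
wrist_force: [-0.3, -4.7, 1.1]
gripper_width: 0.0438
```

```bash
python3 st.py 2
```

```text
offset tool mm / F tool (x+ = pushed to block -y)
[[-15.07  -1.29   0.93   5.02  -0.49   0.05]
 [-15.05  -1.29   0.93   4.89  -0.37  -0.21]
 [-15.04  -1.3    0.92   5.55  -0.99  -0.12]]
mean [-15.06  -1.29   0.93   5.15  -0.62  -0.09] 10.4167 0.04421625167802082
```

>>> carry_out([
  [[10,0,0],[0,0,0],0.53],
  [[18,0,0],[0,0,0],0.53],
  [[23,0,0],[0,0,0],0.53],
  [[25,0,0],[0,0,0],0.53],
  [[27,0,0],[0,0,0],0.53],
  [[27,0,0],[0,0,0],0.53],
])

```text
time: 10.92
tcp_pos: [0.5733, 0.0074, 0.1615]
eef_rot: [-1.563, -0.005, -1.682]
wrist_force: [0.6, 0.8, 0.4]
gripper_width: 0.0441
```

```bash
python3 st.py 2
```

```text
offset tool mm / F tool (x+ = pushed to block -y)
[[ 1.195e+01 -1.330e+00  9.500e-01  5.900e-01  1.100e-01  1.000e-02]
 [ 1.188e+01 -1.290e+00  9.100e-01  2.600e-01 -7.000e-02  6.300e-01]
 [ 1.179e+01 -1.260e+00  8.500e-01 -7.200e-01 -4.100e-01 -1.090e+00]]
mean [11.87 -1.29  0.9   0.05 -0.12 -0.15] 11.0667 0.044257584245590946
```

>>> carry_out([
  [[1,0,0],[0,0,0],0.53],
  [[2,0,0],[0,0,0],0.53],
  [[2.5,0,0],[0,0,0],0.53],
  [[2.5,0,0],[0,0,0],0.53],
])

```text
time: 11.4
tcp_pos: [0.5731, 0.006, 0.1614]
eef_rot: [-1.563, -0.004, -1.681]
wrist_force: [0.2, 3.4, 1.2]
gripper_width: 0.0443
```

```bash
python3 st.py 2
```

```text
offset tool mm / F tool (x+ = pushed to block -y)
[[ 1.354e+01 -1.320e+00  8.700e-01 -3.560e+00 -1.070e+00 -8.000e-02]
 [ 1.356e+01 -1.340e+00  8.700e-01 -2.030e+00 -9.900e-01  1.000e-02]
 [ 1.363e+01 -1.320e+00  8.800e-01 -2.840e+00 -5.000e-01  2.000e-01]]
mean [13.58 -1.33  0.87 -2.81 -0.85  0.04] 11.55 0.044127779500562604
```

The total travel is about 28 mm (12 mm of play), so the middle handle is loose. I'll press this stop firmly, then repeat both sides.

>>> carry_out([
  [[1,0,0],[0,0,0],0.53],
  [[1.1,0,0],[0,0,0],0.53],
  [[1.1,0,0],[0,0,0],0.53],
])

```text
time: 11.8
tcp_pos: [0.573, 0.0055, 0.1614]
eef_rot: [-1.563, -0.003, -1.681]
wrist_force: [1.0, 5.8, -0.1]
gripper_width: 0.0445
```

```bash
python3 st.py 2
```

```text
offset tool mm / F tool (x+ = pushed to block -y)
[[13.96 -1.33  0.84 -5.03 -0.4   0.32]
 [13.94 -1.36  0.85 -5.44 -0.82 -1.  ]
 [13.95 -1.34  0.84 -5.92 -1.38 -0.42]]
mean [13.95 -1.34  0.85 -5.46 -0.86 -0.36] 11.95 0.04420938779122651
```

>>> carry_out([
  [[-10,0,0],[0,0,0],0.53],
  [[-20,0,0],[0,0,0],0.53],
  [[-26,0,0],[0,0,0],0.53],
  [[-28,0,0],[0,0,0],0.53],
  [[-29.5,0,0],[0,0,0],0.53],
  [[-29.8,0,0],[0,0,0],0.53],
  [[-29.8,0,0],[0,0,0],0.53],
])

```text
time: 12.53
tcp_pos: [0.5763, 0.0341, 0.1614]
eef_rot: [-1.563, -0.005, -1.681]
wrist_force: [-0.8, -4.7, 1.3]
gripper_width: 0.0445
```

```bash
python3 st.py 2
```

```text
offset tool mm / F tool (x+ = pushed to block -y)
[[-14.84  -1.45   0.97   3.76  -0.72   0.44]
 [-14.86  -1.45   0.97   5.31  -0.3    0.15]
 [-14.94  -1.42   0.95   5.35  -1.35   0.17]]
mean [-14.88  -1.44   0.96   4.81  -0.79   0.26] 12.6833 0.04422825533495289
```

>>> carry_out([
  [[12,0,0],[0,0,0],0.53],
  [[22,0,0],[0,0,0],0.53],
  [[27,0,0],[0,0,0],0.53],
  [[28.5,0,0],[0,0,0],0.53],
  [[29.3,0,0],[0,0,0],0.53],
  [[29.3,0,0],[0,0,0],0.53],
  [[29.3,0,0],[0,0,0],0.53],
])

```text
time: 13.27
tcp_pos: [0.5731, 0.0059, 0.1616]
eef_rot: [-1.563, -0.003, -1.681]
wrist_force: [-0.2, 2.9, 0.0]
gripper_width: 0.0442
```

```bash
python3 st.py 2
```

```text
offset tool mm / F tool (x+ = pushed to block -y)
[[13.62 -1.49  0.93 -2.5  -0.62 -0.79]
 [13.65 -1.49  0.94 -3.67 -1.19  0.16]
 [13.69 -1.5   0.94 -4.59 -0.11  0.14]]
mean [13.65 -1.49  0.93 -3.59 -0.64 -0.16] 13.4167 0.04418674574108336
```

>>> carry_out([
  [[-8,0,-0.5],[0,0,0],0.53],
  [[-14.3,0,-0.9],[0,0,0],0.53],
  [[-14.3,0,-0.9],[0,0,0],0.53],
  [[-14.3,0,-0.9],[0,0,0],0.8],
  [[-14.3,0,-0.9],[0,0,0],0.9],
  [[-14.3,0,-0.9],[0,0,0],0.9],
  [[-14.3,0,-0.9],[0,0,0],0.9],
  [[-14.3,0,-0.9],[0,0,0],0.9],
], newtons=25)

```text
time: 14.08
tcp_pos: [0.5738, 0.0199, 0.1615]
eef_rot: [-1.563, -0.003, -1.681]
wrist_force: [0.2, 1.1, 0.1]
gripper_width: 0.0279
```

```bash
python3 st.py 2
```

```text
offset tool mm / F tool (x+ = pushed to block -y)
[[-0.39 -1.48  0.07 -0.6  -1.09 -0.45]
 [-0.42 -1.45  0.04  0.16  0.26  0.88]
 [-0.46 -1.46  0.03  0.54 -0.14  0.07]]
mean [-0.43 -1.46  0.05  0.03 -0.33  0.17] 14.2333 0.02735788242600117
```

>>> carry_out([
  [[0,-5,0],[0,0,0],0.9],
  [[0,-10,0],[0,0,0],0.9],
  [[0,-17,0],[0,0,0],0.9],
  [[0,-24,0],[0,0,0],0.9],
  [[0,-31,0],[0,0,0],0.9],
  [[0,-38,0],[0,0,0],0.9],
  [[0,-45,0],[0,0,0],0.9],
  [[0,-45,0],[0,0,0],0.9],
])

```text
time: 14.9
tcp_pos: [0.5743, 0.0201, 0.2087]
eef_rot: [-1.56, -0.003, -1.681]
wrist_force: [-0.3, 0.2, -0.9]
gripper_width: 0.0279
```

```bash
python3 st.py 2; python3 -c "
from h import *
d=get_image('wrist'); cv2.imwrite('pics/w4.png',d['img']);d=get_image('scene'); cv2.imwrite('pics/s4.png',d['img'])"
```

```text
offset tool mm / F tool (x+ = pushed to block -y)
[[-4.900e-01 -4.775e+01  6.100e-01  1.480e+00  1.280e+00  3.000e-02]
 [-4.800e-01 -4.695e+01  2.100e-01  1.000e-01  2.580e+00 -6.200e-01]
 [-4.900e-01 -4.637e+01 -8.000e-02 -7.000e-02  1.110e+00  5.100e-01]]
mean [-4.800e-01 -4.702e+01  2.500e-01  5.000e-01  1.650e+00 -2.000e-02] 15.05 0.02765089018979085
```

View pics/w4.png

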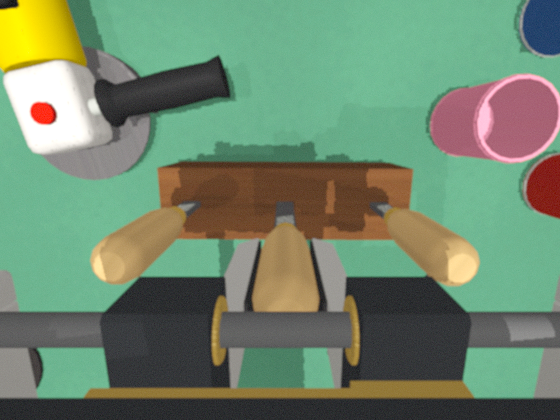

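View pics/s4.png

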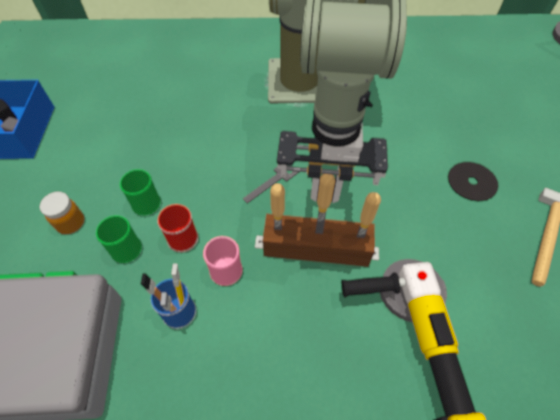

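The file rises with the handle and the neighbours stay down. I'll lift it clear, then go round the near side of the block.

>>> carry_out([
  [[0,-12,0],[0,0,0],0.9],
  [[0,-28,0],[0,0,0],0.9],
  [[0,-46,0],[0,0,0],0.9],
  [[0,-64,0],[0,0,0],0.9],
  [[0,-76,0],[0,0,0],0.9],
  [[0,-78,0],[0,0,0],0.9],
  [[0,-78,-15],[0,0,0],0.9],
  [[0,-78,-40],[0,0,0],0.9],
])

```text
time: 15.82
tcp_pos: [0.5337, 0.0245, 0.2831]
eef_rot: [-1.564, -0.003, -1.682]
wrist_force: [0.2, -0.2, -1.1]
gripper_width: 0.0275
```

```bash
python3 -c "
from h import *
d={}
for n,u in (('top',(366.5,203.1)),('scene',(176.3,229))):
  d[n]=get_image(n)
  im=d[n]['img'].astype(int); m=((im[...,2]>90)&(im[...,1]<90)&(im[...,0]<90)&(im[...,2]>2*im[...,1])).astype(np.uint8)
  k,l,s,c=cv2.connectedComponentsWithStats(m)
  for i in range(1,k):
    if s[i,4]>200: print(n,s[i],c[i])
u=(366,199)
for n,(x,y) in (('top',(343,175)),('scene',(155,200))):
  cv2.imwrite(f'pics/r{n}.png',cv2.resize(d[n]['img'][y:y+60,x:x+60],None,fx=8,fy=8,interpolation=2))
go([.46,-.06,.285],-1.6837); go([.545,-.297,.285],-1.6837)
"
```

```text
top [350 183  33  33 628] [364.96656051 199.02707006]
scene [159 205  32  28 681] [174.00293686 218.37004405]
scene [165 222  32  28 489] [182.47239264 238.49079755]
shift [ 92.7  -2.5 -59.8] turn [-0.1  0.2  0.2] t 15.92 F [-0.18 -0.26 -0.98]
shift [318.9  -1.6  50.7] turn [-0.1  0.2  0.2] t 15.92 F [-0.18 -0.26 -0.98]
```

View pics/rtop.png

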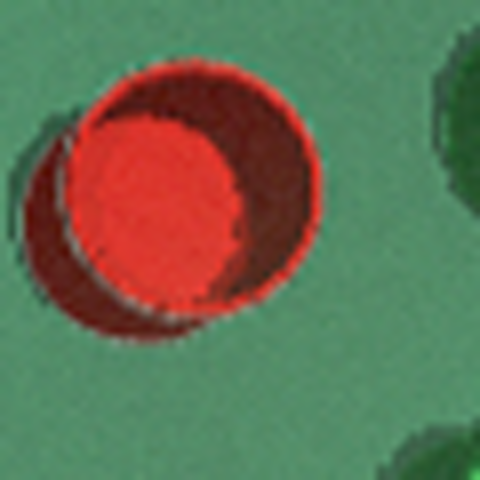

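View pics/rscene.png

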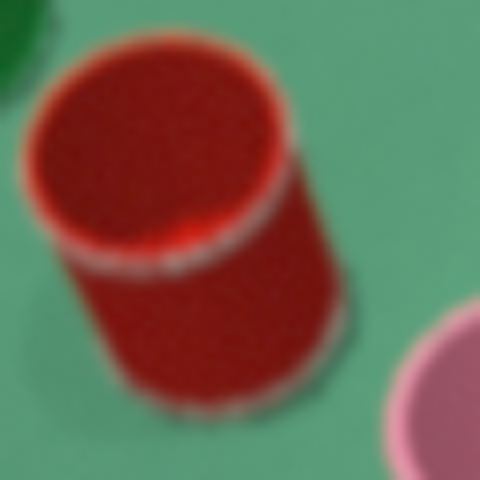

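```bash
python3 -c "
from h import *
a=get_image('top');b=get_image('scene')
print(atz(a,(366.6,198.0),.095),atz(b,(174.1,218.6),.095),tri([ray(a,(366.6,198.0)),ray(b,(174.1,218.6))]))
print(atz(a,(143/8+343-.5,215/8+175-.5),0)) 
d=get_image('wrist'); cv2.imwrite('pics/w5.png',d['img'])
go([.46,-.02,.285],-1.6837)
"
```

```text
[ 0.54745978 -0.29356691  0.095     ] [ 0.55041537 -0.29499519  0.095     ] [ 0.54808128 -0.29516605  0.09121295]
[ 0.55066547 -0.29504846  0.        ]
shift [ 52.7  -1.9 -67.8] turn [-0.4  0.1  0.2] t 16.07 F [ 0.1   0.49 -1.48]
```

View pics/w5.png

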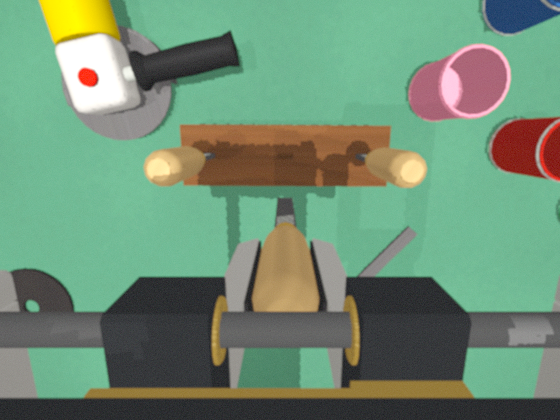

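>>> carry_out([
  [[5,-2,-30],[0,0,0],0.9],
  [[15,-2,-60],[0,0,0],0.9],
  [[40,-2,-68],[0,0,0],0.9],
  [[75,-2,-68],[0,0,0],0.9],
  [[110,-2,-68],[0,0,0],0.9],
  [[145,-2,-62],[0,0,0],0.9],
  [[165,-2,-50],[0,0,0],0.9],
  [[165,-2,-50],[0,0,0],0.9],
])

```text
time: 16.73
tcp_pos: [0.4668, -0.1383, 0.2857]
eef_rot: [-1.562, -0.006, -1.687]
wrist_force: [1.1, -0.0, -1.8]
gripper_width: 0.0278
```

```bash
python3 -c "
from h import *
go([.549,-.2945,.285],-1.6837)"
```

```text
shift [145.7   2.4  99.7] turn [-0.5 -0.2  0.3] t 16.73 F [ 1.09 -0.05 -1.76]
```

>>> carry_out([
  [[25,0,12],[-0.4,0,0.3],0.9],
  [[50,0,30],[-0.4,0,0.3],0.9],
  [[80,0,50],[-0.4,0,0.3],0.9],
  [[110,0,72],[-0.4,0,0.3],0.9],
  [[135,0,90],[-0.4,0,0.3],0.9],
  [[145.7,2,99.7],[-0.4,0,0.3],0.9],
  [[145.7,2,99.7],[-0.4,0,0.3],0.9],
  [[145.7,2,99.7],[-0.4,0,0.3],0.9],
])

```text
time: 17.4
tcp_pos: [0.5493, -0.2945, 0.2841]
eef_rot: [-1.571, 0.001, -1.687]
wrist_force: [-0.5, -0.6, -1.8]
gripper_width: 0.0278
```

```bash
python3 -c "
from h import *
get_image('wrist');get_image('wrist');get_image('wrist')
go([.549,-.2945,.285],-1.6837)
for n in('wrist','scene','top'):
  d=get_image(n); cv2.imwrite(f'pics/{n}6.png',d['img'])
  print(n,np.round(proj(d,[.549,-.2945,.004])),np.round(proj(d,[.549,-.2945,.13])))
"
```

```text
shift [1.2 0.4 0.2] turn [-0.1 -0.1 -0. ] t 17.55 F [ 0.37  0.7  -1.45]
wrist [286. 182.] [286. 200.]
scene [183. 238.] [171. 209.]
top [360. 202.] [370. 195.]
```

View pics/wrist6.png

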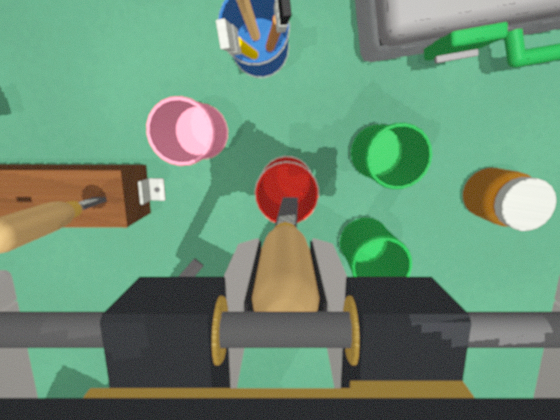

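View pics/scene6.png

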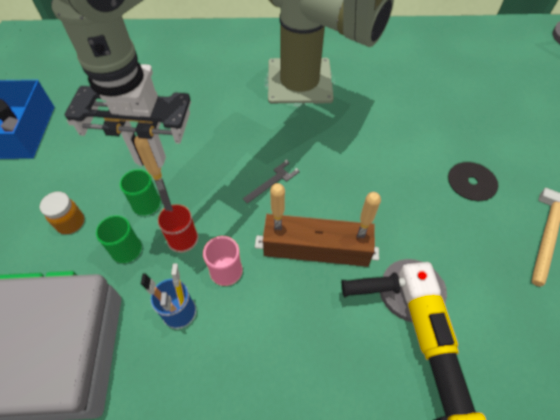

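The blade tip (289,200) is centred over the red tin. I'll lower it.

>>> carry_out([
  [[1,15,0],[0,0,0],0.9],
  [[1,35,0],[0,0,0],0.9],
  [[1,55,0],[0,0,0],0.9],
  [[1,75,0],[0,0,0],0.9],
  [[1,95,0],[0,0,0],0.9],
  [[1,108,0],[0,0,0],0.9],
  [[1,114,0],[0,0,0],0.9],
  [[1,114,0],[0,0,0],0.9],
])

```text
time: 18.37
tcp_pos: [0.5482, -0.2937, 0.1704]
eef_rot: [-1.571, 0.001, -1.685]
wrist_force: [-0.5, 0.7, -2.9]
gripper_width: 0.0275
```

```bash
python3 -c "
from h import *
get_image('wrist');get_image('wrist')
go([.549,-.2945,.162],-1.6837)
for n in('wrist','scene'):
  d=get_image(n); cv2.imwrite(f'pics/{n}7.png',d['img'])
"
```

```text
shift [-0.3 11.  -0.8] turn [-0.2 -0.1  0.1] t 18.47 F [-0.55 -0.19 -0.34]
```

View pics/wrist7.png

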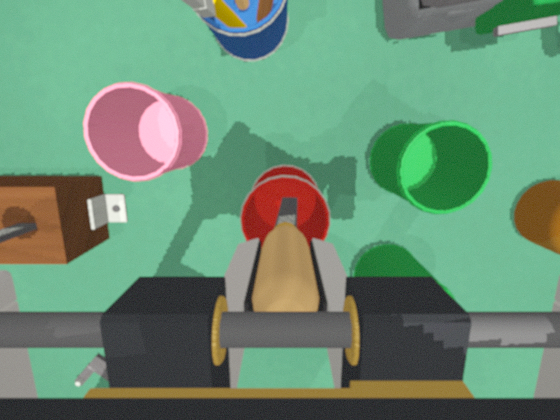

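>>> carry_out([
  [[0,4,0],[0,0,0],0.9],
  [[0,8,0],[0,0,0],0.9],
  [[0,11,0],[0,0,0],0.9],
  [[0,11,0],[0,0,0],0.9],
])

```text
time: 18.9
tcp_pos: [0.5497, -0.295, 0.1619]
eef_rot: [-1.567, -0.001, -1.685]
wrist_force: [-0.4, 0.1, -2.1]
gripper_width: 0.0275
```

```bash
python3 -c "
from h import *
for i in range(3):
  get_image('wrist'); go([.549,-.2945,.162],-1.6837)
"
```

```text
shift [-0.5  0.1 -0.8] turn [-0.2 -0.1  0.1] t 18.95 F [ 0.2   0.95 -1.88]
shift [-0.6  0.4 -1. ] turn [-0.3 -0.1  0.1] t 19.0 F [ 0.44  0.04 -1.84]
shift [-0.7  0.6 -1.2] turn [-0.3 -0.1  0.1] t 19.05 F [ 0.38 -1.15 -2.37]
```

>>> carry_out([
  [[0,2,0],[0,0,0],0.9],
  [[0,4,0],[0,0,0],0.9],
  [[0,4,0],[0,0,0],0.9],
  [[0,4,0],[0,0,0],0.9],
])

```text
time: 19.38
tcp_pos: [0.5503, -0.2954, 0.1587]
eef_rot: [-1.565, -0.002, -1.685]
wrist_force: [0.0, -0.1, -0.5]
gripper_width: 0.0276
```

```bash
python3 -c "
from h import *
for i in range(4):
  get_image('wrist'); go([.549,-.2945,.158],-1.6837)
"
```

```text
shift [-0.7  0.8 -1.4] turn [-0.3 -0.1  0.1] t 19.43 F [ 0.76  0.64 -1.08]
shift [-0.7  0.8 -1.4] turn [-0.3 -0.1  0.1] t 19.48 F [ 0.2  -0.12 -0.82]
shift [-0.8  0.8 -1.4] turn [-0.3 -0.1  0.1] t 19.53 F [ 0.45 -0.16 -0.59]
shift [-0.7  0.8 -1.4] turn [-0.3 -0.1  0.1] t 19.58 F [ 0.86  0.57 -0.22]
```

The blade now rests on the floor, since the load has dropped. I'll lower a bit more to seat the handle.

>>> carry_out([
  [[0,1,0],[0,0,0],0.9],
  [[0,2,0],[0,0,0],0.9],
  [[0,3.5,0],[0,0,0],0.9],
  [[0,3.5,0],[0,0,0],0.9],
  [[0,3.5,0],[0,0,0],0.9],
])

```text
time: 20.0
tcp_pos: [0.5504, -0.2955, 0.1556]
eef_rot: [-1.565, -0.002, -1.685]
wrist_force: [0.9, 0.7, 0.9]
gripper_width: 0.0273
```

```bash
python3 -c "
from h import *
for i in range(3):
  get_image('wrist'); go([.549,-.2945,.158],-1.6837)
d=get_image('scene'); cv2.imwrite('pics/s8.png',cv2.resize(d['img'][100:300,60:320],None,fx=3,fy=3))
"
```

```text
shift [-0.8 -2.5 -1.5] turn [-0.3 -0.1  0.1] t 20.05 F [-0.55 -0.76  0.84]
shift [-0.9 -2.5 -1.5] turn [-0.3 -0.1  0.1] t 20.1 F [-0.44 -0.19  1.12]
shift [-0.8 -2.5 -1.5] turn [-0.3 -0.1  0.1] t 20.15 F [0.44 0.18 1.35]
```

View pics/s8.png

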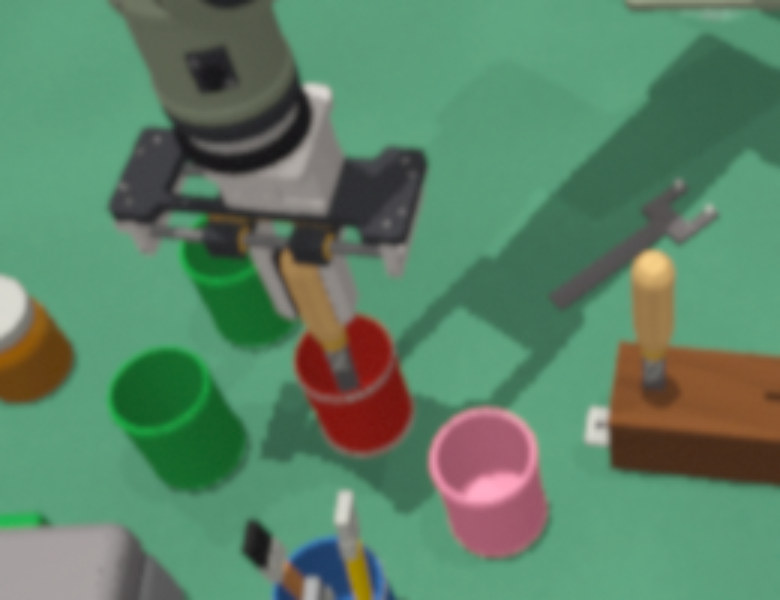

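The force has reversed (+1.1 N up), so it is on the bottom. Releasing.

>>> carry_out([
  [[0,0,0],[0,0,0],0.6],
  [[0,0,0],[0,0,0],0.4],
  [[0,0,0],[0,0,0],0.2],
  [[0,0,0],[0,0,0],0],
  [[0,0,0],[0,0,0],0],
  [[0,0,0],[0,0,0],0],
  [[0,0,0],[0,0,0],0],
])

```text
time: 20.78
tcp_pos: [0.5504, -0.2955, 0.1555]
eef_rot: [-1.565, -0.002, -1.685]
wrist_force: [0.2, -0.0, 0.4]
gripper_width: 0.0707
```

```bash
python3 -c "
from h import *
for n in('wrist','scene'):
  d=get_image(n); cv2.imwrite(f'pics/{n}9.png',d['img'] if n=='wrist' else cv2.resize(d['img'][100:300,60:320],None,fx=3,fy=3))
s=observe(); print(s['gripper_width'],s['wrist_force'],s['time'])
"
```

```text
0.07904636702971042 [-0.26964498  0.31426766  0.25733173] 20.8833
```

View pics/wrist9.png

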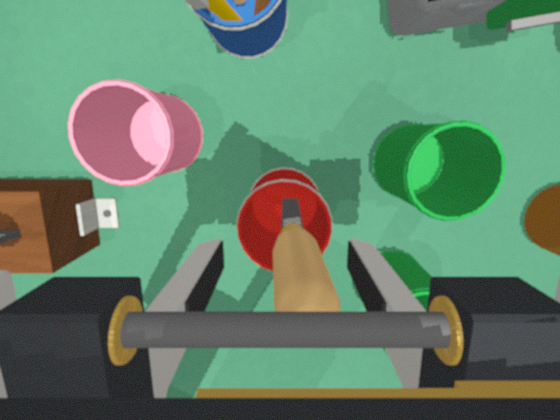

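View pics/scene9.png

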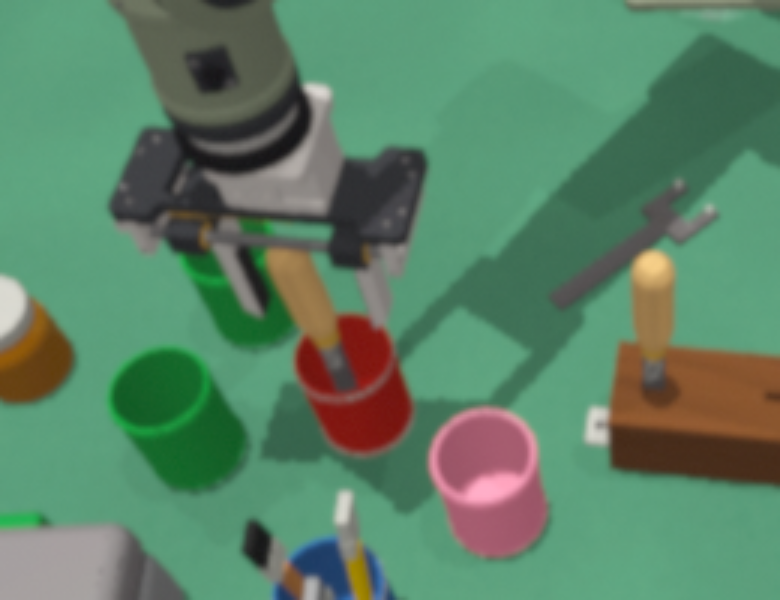

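>>> carry_out([
  [[0,0,0],[0,0,0],0],
  [[0,0,0],[0,0,0],0],
  [[0,0,0],[0,0,0],0],
  [[0,0,0],[0,0,0],0],
  [[0,0,0],[0,0,0],0],
  [[0,0,0],[0,0,0],0],
])

```text
time: 21.38
tcp_pos: [0.5504, -0.2955, 0.1555]
eef_rot: [-1.565, -0.002, -1.685]
wrist_force: [-0.1, 0.3, -0.1]
gripper_width: 0.0939
```

```bash
python3 -c "
from h import *
for n in('wrist','scene','top'):
  d=get_image(n); cv2.imwrite(f'pics/{n}10.png',d['img'])
s=observe(); print(s['gripper_width'],s['wrist_force'],s['time'])
"
```

```text
0.09395512446270958 [-0.08447993  0.22491466 -0.13876497] 21.5333
```

View pics/wrist10.png

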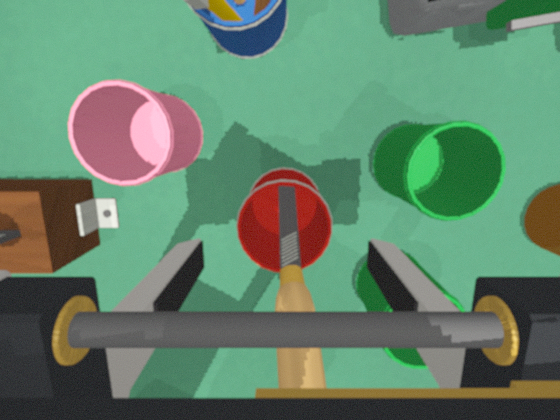

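View pics/scene10.png

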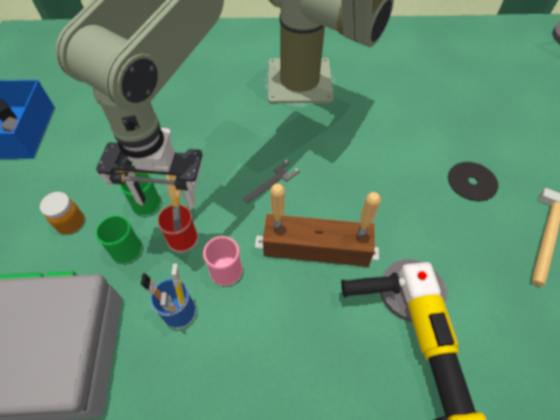

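The file leans on the tin's near rim, between the open fingers. I'll go straight up.

>>> carry_out([
  [[0,-10,0],[0,0,0],0],
  [[0,-30,0],[0,0,0],0],
  [[0,-60,0],[0,0,0],0],
  [[0,-90,0],[0,0,0],0],
  [[0,-120,0],[0,0,0],0],
  [[0,-150,0],[0,0,0],0],
  [[0,-150,0],[0,0,0],0],
  [[0,-150,0],[0,0,0],0],
])

```text
time: 22.2
tcp_pos: [0.5508, -0.2959, 0.3093]
eef_rot: [-1.559, -0.006, -1.685]
wrist_force: [-0.4, -1.2, -0.6]
gripper_width: 0.0942
```

```bash
python3 -c "
from h import *
for n in('wrist','scene','top'):
  d=get_image(n); cv2.imwrite(f'pics/{n}11.png',d['img'])
  for r in tip_of(n,'handle_a'): print(n,round(r['p'],2),np.round(r['uv'],1))
s=observe(); print(s['gripper_width'],s['wrist_force'],s['time'],s['tcp_pos'])
"
```

```text
wrist 0.74 [289.7 259.5]
wrist 0.72 [ 53.5 216.9]
scene 0.95 [172.  181.1]
scene 0.8 [368.4 208.1]
scene 0.74 [279.9 201.4]
top 0.82 [179.8 176.9]
top 0.55 [263.8 186.2]
0.09378853592976612 [0.38685574 0.45635766 0.20163073] 22.5 [ 0.54880419 -0.29450378  0.3033546 ]
```

View pics/wrist11.png

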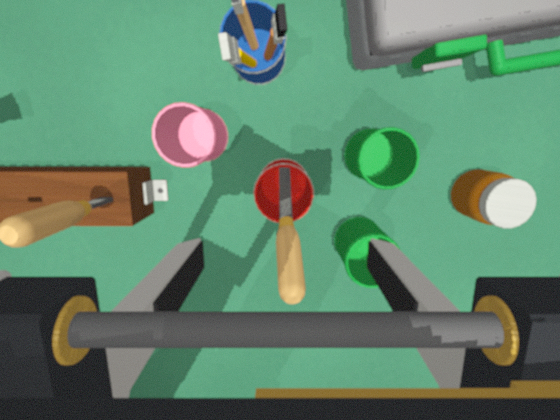

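View pics/scene11.png

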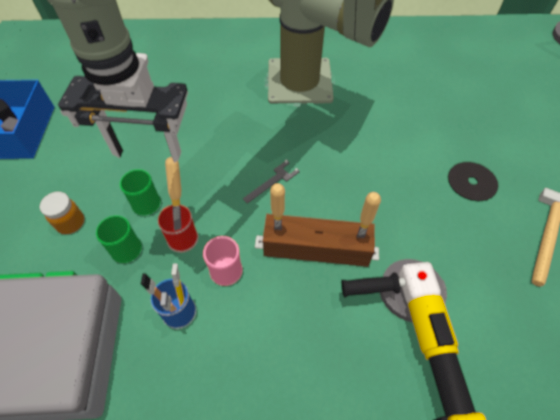

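View pics/top11.png

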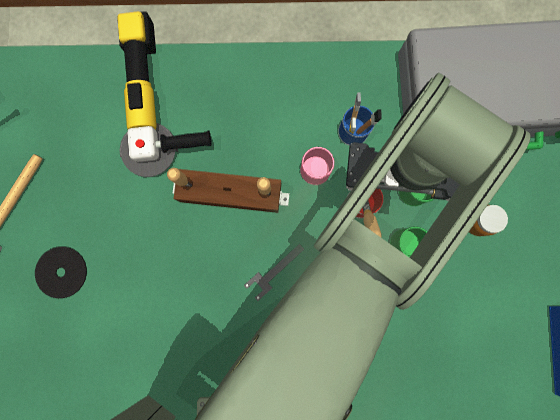

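```bash
python3 -c "
from h import *
a,b=get_image('wrist'),get_image('scene')
ra=[r['uv'] for r in tip_of('wrist','handle_a') if r['uv'][0]>200][0]; rb=[r['uv'] for r in tip_of('scene','handle_a') if r['uv'][0]<220][0]
print('handle',tri([ray(a,ra),ray(b,rb)]))
print(hand_in(), observe()['time'])"
```

```text
handle [ 0.48586253 -0.29614719  0.14697054]
the job is handed in; nothing more can be done
the job is handed in; nothing more can be done
```

The loose file was the middle one. It now stands handle up in the red tin, and the job is handed in (clock about 22.7 s of 72).

- **Finding it:** Wiggling the file at the block's -y end showed stops about 5 mm apart, which is slot play only, so it is sound. The middle handle had about 12 mm of play, and I rocked it to both stops twice with about 5 N. I did not wiggle the third file once the middle one was clear.
- **Moving it:** I drew it straight up and went round the near side of the block. I lowered it into the red tin until the force reversed (about +1 N upward), then released it and raised the hand straight up.
- **Last checks:** The last pictures show the file leaning on the tin's near rim with the tin upright. The handle centre measures about 147 mm high, and the hand is well clear. Both other files, the brush tin and the spanner look unmoved. No check failed or disagreed, and the hand-in gave no verdict.

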